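# Refit the bayonet filler cap on a press's hydraulic tank

## Task

The oil of the hat press's power pack has been topped up: take the filler cap from the parts tray and close the tank's filler neck with it. Let its two ears find the slots, push it in against its spring, give it its short turn clockwise (55 degrees) and let it come up into its notches, so that it stays locked when you let go. Do not force it, and leave the other things where they are.

Things in the scene. Friction and masses are not known exactly. Their poses are not given: they have to be found in the camera images.
- cap_mid (a point): Centre of the filler cap, half-way up (25 mm above its lowest point, 1 mm under the top of its disc); z up its axis, x along its grip bar. Round steel cap, 66 mm diameter, 50 mm high, 0.12 to 0.18 kg, upright in the tray. The black plastic grip bar on top, 58 mm long, 14 mm wide, stands 24 mm up from the disc, to 25 mm above this point; the disc is 5 mm thick, with a thin skirt to 15 mm below this point.
- cap_ears (a point): On the cap's axis at the underside of its two bayonet ears, 19 mm below cap_mid. The ears are steel, 4 mm thick, 8 mm wide, 45 mm over both tips, in line with the grip bar (x); half a turn makes no difference. They stick out of a steel nose of 33 mm diameter, chamfered, that reaches 6 mm below this point.
- cap_ring (a point): On the cap's axis, level with the lower face of its rubber sealing ring (48 to 58 mm diameter) when free, 22 mm below cap_mid. The ring is sprung: it meets the neck's top first and is pushed up towards the disc, with about 2 N at first and 0.6 N more for each mm, up to 18 mm.
- cap: The same filler cap; origin at its lowest point (the nose's end), on its axis, 25 mm below cap_mid; axes as cap_mid's.
- mouth (a point): Centre of the filler neck's open top, level with its top face; fixed to the tank, axes as the tank's. Bare steel tube, 58 mm outer diameter, with an in-turned lip: a 36 mm round opening and two opposite slots, 13 mm wide, 50 mm over both ends, for the ears. Off the slots the ears land on the lip with cap_mid 19 mm above this point; in the slots the cap goes on down against its spring.
- neck_foot (a point): Foot of the neck on the tank's lid, 40 mm under the mouth, axes as the tank's. The neck is screwed in as far as its thread went: the line through its two slots lies anywhere within 0.5 rad either way of the tank's x axis. That angle is not reported: it must be seen, or felt by turning the lightly pressed cap until its ears drop in. The neck itself does not turn.
- lock_level (a point): 11 mm above the mouth: where cap_mid is when the cap is locked. Beside the slots the lip is 7 mm thick: the ears pass under it only with cap_mid 4 to 8 mm above the mouth (spring 10.5 to 13 N; at 4 mm the disc bottoms). From the slots turn 0.96 rad (55 degrees) clockwise seen from above; stops follow 0.15 rad later. Let up, the ears rise 3 mm into notches. Unlocked, the cap rises to 21 mm.
- tank: Olive steel oil tank of a power pack, 260 x 380 mm, lid 170 mm up, fixed to the bench; origin under its middle, y along its long side. On the lid: the filler neck at x -15, y +125 mm; a grey motor, 120 mm diameter, top 326 mm up, at x +10, y -100 mm, its terminal box on the +x side; a valve block with a black coil, top 255 mm up, at x +85, y +20 mm.
- tray: Shallow aluminium parts tray, 220 x 160 mm, floor 3 mm thick, rim 13 mm high, fixed to the bench; origin under its middle. The cap stands at one end (about 50 mm from the middle along its x axis, either way), the drain plug at the other.
- drain_plug: Bystander: steel drain plug with a hexagon head, 38 mm diameter, 32 mm high, standing in the tray; origin at its underside.
- oil_bottle: Bystander: grey plastic oil bottle, 80 mm diameter, 200 mm high, standing on the bench; origin at its underside.
- spanner: Bystander: steel spanner, 160 mm long, lying on the tank's lid near its edge towards the robot; origin at its middle, underside.
- button_head: Bystander: small round push-button head, 30 mm diameter, 16 mm high, lying on the bench; origin at its underside.
Things that resemble listed ones, but are neither listed nor needed, are in the scene too. What is shaped like the cap but blue is not meant.

How it is judged:
On the way, in this order (a step that is already met when the one before it is completed fails the run):
1. the cap is taken from its place in the tray (distance of cap_mid from where it was at the start of the episode above 0.05 m), for 0.2 s.
2. the cap is pushed in through the slots against its spring (z of cap_mid in the frame of mouth below 0.0088 m and horizontal distance between cap_mid and mouth below 0.004 m), for 0.1 s.
At the end, for the whole second after the job is handed in: The cap sits on the neck (within 4 mm, upright within 0.07 rad), locked in its notches: its centre 9.4 to 13.2 mm above the mouth, at rest and released. Nothing else has been shifted (z of cap_mid in the frame of mouth between 0.0094 and 0.0132 m and horizontal distance between cap_mid and mouth below 0.004 m and angle between cap_mid's own z axis and vertical below 0.07 rad and linear speed of cap below 0.01 m/s and angular speed of cap below 0.1 rad/s); the robot touches nothing.
It fails at once if the cap is forced: more than 50 N between cap and neck or tank (contact force between cap and tank above 50 N).
It fails at once if the drain plug is shifted by more than 20 mm (distance of drain_plug from where it was at the start of the episode above 0.02 m).
It fails at once if the oil bottle is shifted by more than 20 mm (distance of oil_bottle from where it was at the start of the episode above 0.02 m).
It fails at once if the spanner is shifted by more than 20 mm (distance of spanner from where it was at the start of the episode above 0.02 m).
It fails at once if the button head is shifted by more than 20 mm (distance of button_head from where it was at the start of the episode above 0.02 m).
It also fails if it takes over 67 s, if anything falls off the work surface, if the arm or the gripper's body presses on something with over 40 N, if the wrist force passes 120 N, or if a joint passes its speed limit or range.

## Robot

A 6-joint arm with a two-finger parallel gripper is mounted at the origin on the work surface. World frame = base frame: x ahead of the robot, y to its left, z up, the work surface at z = 0. Lengths are in m, angles in rad, forces in N, time in s.
With the tool pointing down it reaches from about 0.25 to 0.775 m from the base axis. Payload 8.9 kg.
Tool frame: the origin (TCP) lies at the very end of the fingers, on their centre line; the grasp point (between the pads) lies r.tcp_to_grasp behind it (r.tcp_to_grasp is the distance from the TCP to the grasp point, in m); x points along the fingers, z is the direction in which the jaws open and shut, and the axes are right-handed (so a half turn about x gives the same grasp; the last joint's range is limited). The gripper opens to 85 mm and grips with 20 to 120 N. Pads are 22 mm wide; open, the fingers measure 114 mm over their backs; the gripper's body (76 mm by 85 mm) begins 54 mm behind the grasp point. The pads swing forward as they close: fully open they stand 13 mm farther back than shut.
Start: joints at [-1.355, 0.291, -0.153, 1.127, 0, 1.431], TCP at [0.182, -0.492, 0.231] pointing down, gripper open.
Joint ranges: [-2.52, 2.52], [-0.91, 1.74], [-1.3, 1.37], [-1.96, 2.02], [-1.52, 1.47], [-3.14, 3.14]. Speed limits (rad/s): [2.22, 2.22, 2.79, 3.14, 3.14, 3.14].

## Interface

Orientations are given as a 3x3 rotation matrix whose columns are the frame's x, y, z axes.
In Python, from station import r gives the robot as it stands. The module is installed in compiled form; this text tells all that it offers.
- The arm moves only by the tool jog_arm, never from a script. Its argument "commands" is a list of rows, each a list of 7 numbers: the gripper's target within -1 to 1 (fully open at 1, half-way at 0, shut at -1), then the shift along the tool's x, y, z scaled (see below), then the turn, a rotation vector about the tool's x, y, z scaled (see below). A call has 1 to 20 rows; each row shifts and turns the commanded pose from where the row before left it, along the tool's axes as they then stand; what a row does not reach is not made up. The controller multiplies each number of a shift by 50 mm and each number of a turn by 0.15 rad. A row lasts 1/10 s, in which the tool goes at most 50 mm and 8.59 degrees, less where a joint would pass 70% of its speed; a pose out of reach is approached as far as the arm can. A call with a number of a shift or a turn outside -1 to 1 is refused whole. A call with a gripper value outside its range is refused whole. The fingers move at their own pace and stop on an object; "force" is the grip in N (left out, the last holds). Time passes only in rows, so rows that do not move let the fingers close. It gives the time, the measured TCP pose, the force and the opening at its end, in the units of the state.
- r.get_obs(): the state, without advancing time (a new reading comes with each control period).
- r.read_camera(name): name is "scene" or "top" or "wrist"; returns the picture (480x640x3 uint8, blue, green, red); there is no depth.
- r.camera_info(name): a dict with "fx", "fy", "cx", "cy" (pixels), "camera_from_world" (4x4, takes a point from world to camera coordinates); the wrist camera has in their place "T_tool_cam" (4x4, takes a point from camera to tool coordinates, whose origin is the TCP and whose axes are the tool frame's). Camera axes: x right, y up, looking along -z (the intrinsics and any distortion apply to the point x, -y, -z); pixel columns grow to the right and rows downward; lengths in m; the calibration is good to about 2 mm. The wrist camera is an equidistant fisheye: a pixel r from the principal point sees the ray r / f radians off the axis. A picture is of the moment at which its call begins: read the wrist's pose just before it. camera_info takes no time and is no camera call.
- r.hand_in(): hands the job in, once; it reports no verdict.
The state is a dict: "clock": time; "joint_positions": joint angles; "joint_velocities": joint speeds; "joint_torque": joint torques, N m; "position": TCP position; "tcp_rot": TCP orientation; "wrist_force": force on the tool from outside, world axes, zero at the start; "wrist_torque": the same for the moment, N m; "width": finger opening in m.
Only numpy, scipy, OpenCV 4.12 (cv2) and the standard library are available. Lean on these libraries where they do the work, as an engineer would, in place of code of your own. Each camera call takes 0.05 s, during which the arm holds its last target. There are 200 camera calls.

## Working session

There is one attempt and no reset: what is moved stays moved. The work goes in short steps, Python scripts to look and compute and a tool call to move; the robot and the scene stay as the last step left them, time stands still between calls to the robot, and variables do not carry over. Pictures are saved under pics/ and viewed, about 8 in all and at most 12, crops included, and the job is handed in when it is done.

Besides the shell and the picture viewer there is one more tool, called after "Request:" by a JSON object that holds its "fn" and its "kwargs", one argument or row to a line. jog_arm: Moves the arm, as the interface text tells. Shifts and turns lie within -1 to 1; 1 stands for 50 mm of shift or 0.15 rad of turn. Its arguments: {"type":"object","properties":{"commands":{"type":"array","items":{"type":"array","items":{"type":"number"}}},"force":{"type":"number"}},"required":["commands"]}

```bash
mkdir -p pics; ls; python3 - <<'E'
from station import r
import cv2,numpy as np
o=r.get_obs();print(o, r.tcp_to_grasp)
for n in["scene","top","wrist"]:
    print(n,r.camera_info(n))
    im=r.read_camera(n);cv2.imwrite(f"pics/{n}0.png",im)
E
```

```text
pics
{'clock': 0.0, 'joint_positions': array([-1.35531259e+00,  2.91246817e-01, -1.54125645e-01,  1.12669441e+00,
        1.95315002e-06,  1.43152747e+00]), 'joint_velocities': array([-4.16551662e-04, -4.77127836e-04, -2.88841248e-04, -8.18799268e-05,
        2.13350314e-03, -2.80583592e-05]), 'joint_torque': array([ 4.96829125e-04, -5.37144542e+01,  3.31364179e+01,  1.62461872e-02,
       -1.69176355e-04,  3.53680754e-06]), 'position': array([ 0.18228898, -0.49187429,  0.23074994]), 'tcp_rot': array([[-2.69760162e-04,  9.37732481e-01,  3.47358202e-01],
       [ 1.24157977e-03,  3.47358261e-01, -9.37731676e-01],
       [-9.99999193e-01,  1.78310267e-04, -1.25797310e-03]]), 'wrist_force': array([ 0.07448553,  0.20293554, -0.37688757]), 'wrist_torque': array([0.01347217, 0.03504976, 0.01064245]), 'width': 0.08531903909772932} 0.0187
scene {'fx': 617.9635516188936, 'fy': 617.9635516188936, 'cx': 311.14860380988137, 'cy': 240.931867985342, 'camera_from_world': array([[-0.60509769,  0.79614898,  0.00189488,  0.2263785 ],
       [-0.42841688, -0.32761423,  0.84209732,  0.16700448],
       
[... 254 characters left out ...]
4488477, -0.99899106,  0.00149009,  0.12525154],
       [ 0.9772593 ,  0.0442177 ,  0.20738624, -0.56597618],
       [-0.20724288, -0.00785228,  0.97825801, -1.185904  ],
       [ 0.        ,  0.        ,  0.        ,  1.        ]])}
wrist {'fx': 371.64829954431775, 'fy': 371.64829954431775, 'cx': 316.72198619548146, 'cy': 232.44168709128178, 'T_tool_cam': array([[ 1.24612005e-03,  3.16370313e-01, -9.48634952e-01,
        -1.42421190e-01],
       [ 6.68499587e-05,  9.48635660e-01,  3.16370636e-01,
         8.23181426e-02],
       [ 9.99999221e-01, -4.57652000e-04,  1.16096457e-03,
        -1.25667071e-03],
       [ 0.00000000e+00,  0.00000000e+00,  0.00000000e+00,
         1.00000000e+00]])}
```

View pics/top0.png

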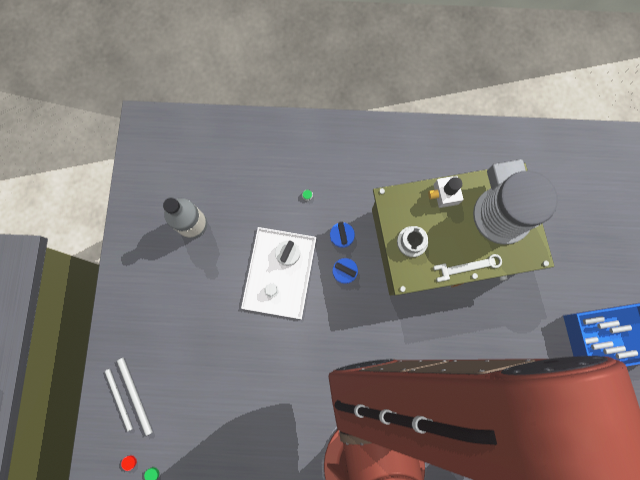

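View pics/scene0.png

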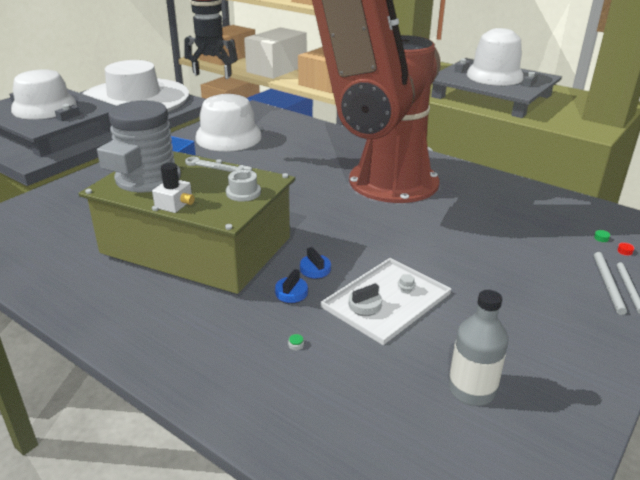

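Candidates: steel cap with black bar in the tray at top (288,252) / scene (366,297), which fits; the blue ones at top (342,235) and (345,271) are decoys. The neck is at top (413,240). I'll confirm in one crop and measure.

```bash
cat > h.py <<'E'
from station import r
import cv2,numpy as np
def ray(name,uv,T=None):
    i=r.camera_info(name);a=(uv[0]-i['cx'])/i['fx'];b=(uv[1]-i['cy'])/i['fy']
    if name=='wrist':
        t=np.hypot(a,b);s=np.sin(t)/max(t,1e-9);d=np.array([a*s,-b*s,-np.cos(t)])
        M=T@i['T_tool_cam']
    else:
        d=np.array([a,-b,-1.]);M=np.linalg.inv(i['camera_from_world'])
    return M[:3,3],M[:3,:3]@d
def onz(name,uv,z,T=None):
    p,d=ray(name,uv,T);return p+d*(z-p[2])/d[2]
def proj(name,X,T=None):
    i=r.camera_info(name)
    M=np.linalg.inv(T@i['T_tool_cam']) if name=='wrist' else i['camera_from_world']
    c=M[:3,:3]@X+M[:3,3];x,y,z=c[0],-c[1],-c[2]
    if name=='wrist':
        q=np.hypot(x,y);t=np.arctan2(q,z);s=t/max(q,1e-9);return np.array([i['fx']*x*s+i['cx'],i['fy']*y*s+i['cy']])
    return np.array([i['fx']*x/z+i['cx'],i['fy']*y/z+i['cy']])
def pose():
    o=r.get_obs();T=np.eye(4);T[:3,:3]=o['tcp_rot'];T[:3,3]=o['position'];return T
E
python3 - <<'E'
from h import *
im=cv2.imread('pics/top0.png');sc=cv2.imread('pics/scene0.png')
c=lambda im,x,y,w=35:cv2.resize(im[y-w:y+w,x-w:x+w],(380,290*380//380+90),interpolation=cv2.INTER_CUBIC)
out=np.hstack([c(im,288,252),c(im,413,240)]);cv2.imwrite('pics/crop1.png',out)
print('cap',onz('top',(288,252),.04),'neck',onz('top',(413,240),.21),'bottle',onz('top',(190,220),.05),'plug',onz('top',(270,289),.03))
for p in[(379,187),(403,289),(546,264),(395,293),(552,268),(374,187)]:print('lid',p,onz('top',p,.17))
for p in[(258,229),(316,238),(302,319),(242,309)]:print('tray',onz('top',p,.013))
print('blue',onz('top',(342,235),.04),onz('top',(345,271),.04))
E
```

```text
cap [0.51695427 0.23896081 0.04      ] neck [ 0.52780673 -0.05638604  0.21      ] bottle [0.58893098 0.50097    0.05      ] plug [0.41923805 0.28060776 0.03      ]
lid (379, 187) [0.66311562 0.0189222  0.17      ]
lid (403, 289) [ 0.41985532 -0.04140173  0.17      ]
lid (546, 264) [ 0.49314353 -0.37404866  0.17      ]
lid (395, 293) [ 0.40982411 -0.02309388  0.17      ]
lid (552, 268) [ 0.48433971 -0.38752643  0.17      ]
lid (374, 187) [0.66256847 0.03097156 0.17      ]
tray [0.580958  0.3258284 0.013    ]
tray [0.56323485 0.16811423 0.013     ]
tray [0.3468827  0.19420524 0.013     ]
tray [0.36553799 0.3519585  0.013     ]
blue [0.56882148 0.09941064 0.04      ] [0.47364733 0.08814529 0.04      ]
```

View pics/crop1.png

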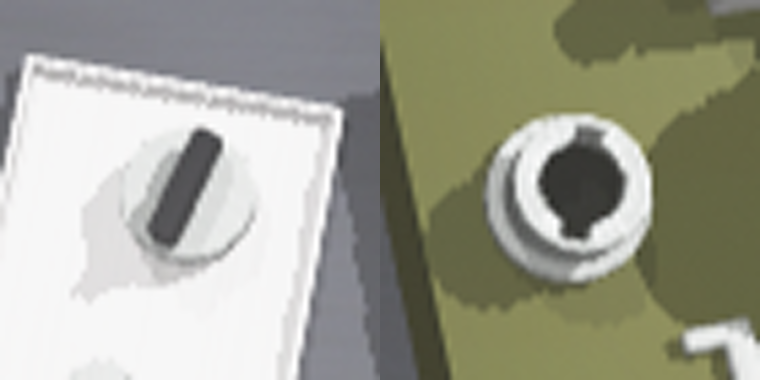

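The crop confirms the bare steel cap with black bar in the tray, and shows the neck's slots lying roughly along world x. I'll raise the arm and go over the neck for a wrist view.

Request:
{"fn": "jog_arm", "kwargs": {
  "commands": [
    [1, -0.65, 0, 0, 0, 0, 0],
    [1, -0.65, 0, 0, 0, 0, 0],
    [1, -0.65, 0, 0, 0, 0, 0],
    [1, -0.65, 0, 0, 0, 0, 0],
    [1, 0, 0.677, -0.41, 0, 0, 0],
    [1, 0, 0.677, -0.41, 0, 0, 0],
    [1, 0, 0.677, -0.41, 0, 0, 0],
    [1, 0, 0.677, -0.41, 0, 0, 0],
    [1, 0, 0.677, -0.41, 0, 0, 0],
    [1, 0, 0.677, -0.41, 0, 0, 0],
    [1, 0, 0.677, -0.41, 0, 0, 0],
    [1, 0, 0.677, -0.41, 0, 0, 0],
    [1, 0, 0.677, -0.41, 0, 0, 0],
    [1, 0, 0.677, -0.41, 0, 0, 0],
    [1, 0, 0.677, -0.41, 0, 0, 0],
    [1, 0, 0.677, -0.41, 0, 0, 0],
    [1, 0, 0.677, -0.41, 0, 0, 0],
    [1, 0, 0.677, -0.41, 0, 0, 0]
  ]
}}

```text
clock: 1.95
position: [0.5278, -0.057, 0.3611]
tcp_rot: [[-0.0, 0.938, 0.348], [0.0, 0.348, -0.938], [-1.0, -0.0, -0.0]]
wrist_force: [0.2, -0.4, -0.1]
width: 0.0852
```

Request:
{"fn": "jog_arm", "kwargs": {
  "commands": [
    [1, 0, 0, 0, -0.95, 0, 0],
    [1, 0, 0, 0, -0.95, 0, 0],
    [1, 0, 0, 0, -0.95, 0, 0],
    [1, 0, 0, 0, -0.95, 0, 0],
    [1, 0, 0, 0, -0.95, 0, 0],
    [1, 0, 0, 0, -0.95, 0, 0],
    [1, 0, 0, 0, -0.95, 0, 0],
    [1, 0, 0, 0, -0.95, 0, 0],
    [1, 0, 0, 0, -0.95, 0, 0],
    [1, 0, 0, 0, -0.95, 0, 0],
    [1, 0, 0, 0, -0.95, 0, 0],
    [1, 0, 0, 0, -0.95, 0, 0],
    [1, 0, 0, 0, -0.95, 0, 0],
    [1, 0, 0, 0, -0.95, 0, 0],
    [1, 0, 0, 0, -0.95, 0, 0],
    [1, 0, 0, 0, -0.95, 0, 0],
    [1, 0, 0, 0, -0.95, 0, 0],
    [1, 0, 0, 0, 0, 0, 0],
    [1, 0, 0, 0, 0, 0, 0]
  ]
}}

```text
clock: 3.85
position: [0.527, -0.0585, 0.3611]
tcp_rot: [[-0.0, -0.933, 0.36], [0.0, 0.36, 0.933], [-1.0, 0.0, -0.0]]
wrist_force: [-0.1, -0.4, 0.7]
width: 0.0853
```

```bash
python3 - <<'E'
from h import *
T=pose();im=r.read_camera('wrist');cv2.imwrite('pics/neck_w.png',im);np.save('Tneck.npy',T)
o=r.get_obs();print(np.round(o['joint_positions'],3),np.round(T,4).tolist(),o['clock'])
print(proj('wrist',np.array([.528,-.056,.21]),T))
E
```

```text
[-0.249  0.269  0.154  1.456  0.     0.12 ] [[-0.0003, -0.9329, 0.3602, 0.527], [0.0001, 0.3602, 0.9329, -0.0585], [-1.0, 0.0004, -0.0, 0.3611], [0.0, 0.0, 0.0, 1.0]] 3.9
[317.78257891 213.90649375]
```

View pics/neck_w.png

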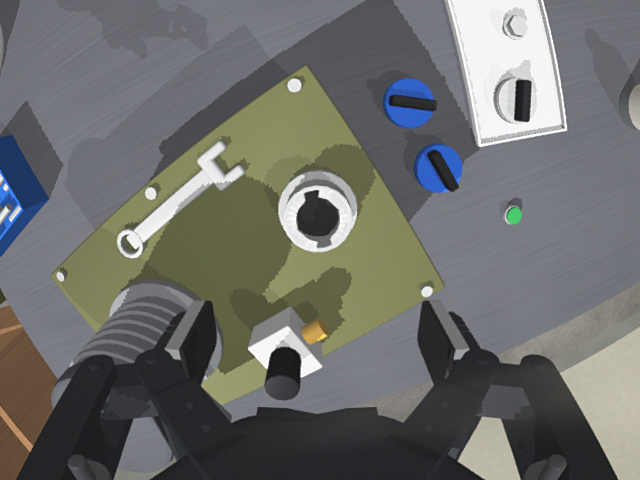

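The wrist view shows the neck top at about (318,212), slots near (327,187) and (309,246), and the cap at (516,100) in the tray. Next I'll rectify the neck on the plane z=0.21.

```bash
cat >> h.py <<'E'
def rect(im,name,c,z,half,n,T=None):
    m=np.zeros((n,n,2),np.float32)
    for a in range(n):
        for b in range(n):
            m[a,b]=proj(name,np.array([c[0]+half-2*half*a/n,c[1]+half-2*half*b/n,z]),T)  # up=+x, left=+y
    return cv2.remap(im,m[...,0],m[...,1],cv2.INTER_CUBIC)
E
sed -i 's/^def proj(name,X,T=None):/def proj(name,X,T=None,_c={}):/; s/^    i=r.camera_info(name)$/    i=_c.setdefault(name,None) or _c.__setitem__(name,r.camera_info(name)) or _c[name]/' h.py
python3 - <<'E'
from h import *
T=np.load('Tneck.npy');im=cv2.imread('pics/neck_w.png')
R=rect(im,'wrist',(.528,-.056),.21,.04,400,T)
cv2.imwrite('pics/neck_r.png',R)
E
```

```text
(no output)
```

View pics/neck_r.png

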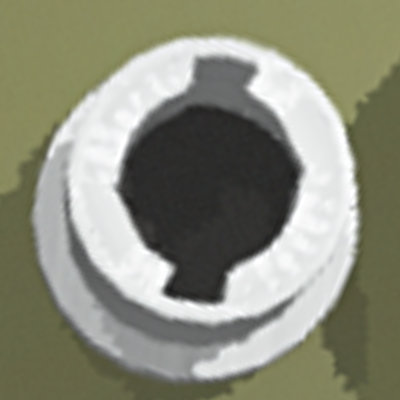

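Request:
{"fn": "jog_arm", "kwargs": {
  "commands": [
    [1, 0, 0.333, 0.783, 0, 0, 0],
    [1, 0, 0.333, 0.783, 0, 0, 0],
    [1, 0, 0.333, 0.783, 0, 0, 0],
    [1, 0, 0.333, 0.783, 0, 0, 0],
    [1, 0, 0.333, 0.783, 0, 0, 0],
    [1, 0, 0.333, 0.783, 0, 0, 0],
    [1, 0, 0.333, 0.783, 0, 0, 0],
    [1, 0.8, 0, 0, 0, 0, 0],
    [1, 0.8, 0, 0, 0, 0, 0],
    [1, 0.8, 0, 0, 0, 0, 0],
    [1, 0.8, 0, 0, 0, 0, 0],
    [1, 0, 0, 0, 0, 0, 0],
    [1, 0, 0, 0, 0, 0, 0]
  ]
}}

```text
clock: 5.2
position: [0.5158, 0.239, 0.202]
tcp_rot: [[-0.001, -0.934, 0.358], [-0.0, 0.358, 0.934], [-1.0, 0.0, -0.0]]
wrist_force: [0.2, -0.1, 0.5]
width: 0.0857
```

```bash
python3 - <<'E'
from h import *
# neck refine
R=cv2.imread('pics/neck_r.png');g=cv2.cvtColor(R,cv2.COLOR_BGR2GRAY)
m=(g<165).astype(np.uint8);yy,xx=np.mgrid[:400,:400];m[np.hypot(xx-211,yy-180)>132]=0
n,l,s,c=cv2.connectedComponentsWithStats(m);k=l[180,211];h=(l==k)
d=np.hypot(xx-211,yy-180);e=h&(d>105)
t=np.arctan2(-(xx-211)[e],-(yy-180)[e]);up=np.abs(t)<1.57
print('slot half angles',t[up].mean(),(t[~up]%(2*np.pi)).mean()-np.pi, 'ends',[ (xx[e][q].mean(),yy[e][q].mean()) for q in(up,~up)], s[k])
T=pose();im=r.read_camera('wrist');cv2.imwrite('pics/cap_w.png',im);np.save('Tcap.npy',T)
R=rect(im,'wrist',(.517,.239),.053,.05,400,T)
cv2.imwrite('pics/cap_r.png',R)
print(np.round(T,4).tolist(),r.get_obs()['clock'])
g=R.max(axis=2);m=(g<75).astype(np.uint8)
n,l,s,c=cv2.connectedComponentsWithStats(m)
for k in range(1,n):
    if s[k,4]>500:
        q=np.argwhere(l==k)[:,::-1].astype(np.float32);print(s[k],cv2.minAreaRect(q))
E
```

```text
slot half angles -0.11456648624712425 -0.14949820131089364 ends [(np.float64(223.98983050847457), np.float64(67.45338983050847)), (np.float64(194.07823129251702), np.float64(291.8792517006803))] [  115    56   189   249 29901]
[[-0.0006, -0.9338, 0.3578, 0.5158], [-0.0002, 0.3578, 0.9338, 0.239], [-1.0, 0.0005, -0.0004, 0.202], [0.0, 0.0, 0.0, 1.0]] 5.25
[  110    83   127   235 12434] ((171.6256866455078, 199.66586303710938), (54.55744552612305, 240.6507568359375), 21.885791778564453)
```

View pics/cap_r.png

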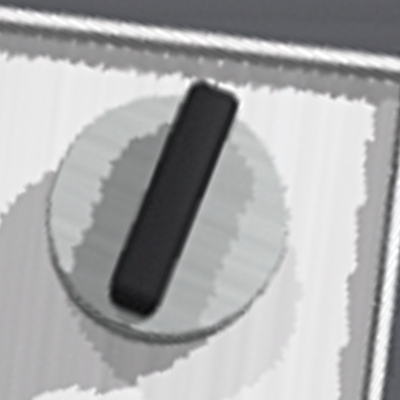

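Measured so far:
- **Mouth:** about (0.532, -0.058), slots at yaw -0.132.
- **Cap:** about (0.519, 0.2455), bar at yaw -0.382.

Next I grasp the cap.

Request:
{"fn": "jog_arm", "kwargs": {
  "commands": [
    [1, 0, -0.01, 0.144, 0.107, 0, 0],
    [1, 0.8, 0, 0, 0, 0, 0],
    [1, 0.8, 0, 0, 0, 0, 0],
    [1, 0.8, 0, 0, 0, 0, 0],
    [1, 0.6, 0, 0, 0, 0, 0],
    [1, 0.42, 0, 0, 0, 0, 0],
    [1, 0, 0, 0, 0, 0, 0],
    [-1, 0, 0, 0, 0, 0, 0],
    [-1, 0, 0, 0, 0, 0, 0],
    [-1, 0, 0, 0, 0, 0, 0],
    [-1, 0, 0, 0, 0, 0, 0],
    [-1, 0, 0, 0, 0, 0, 0],
    [-1, 0, 0, 0, 0, 0, 0],
    [-1, 0, 0, 0, 0, 0, 0],
    [-1, 0, 0, 0, 0, 0, 0],
    [-1, 0, 0, 0, 0, 0, 0]
  ],
  "force": 60
}}

```text
clock: 6.85
position: [0.5192, 0.2457, 0.0309]
tcp_rot: [[0.001, -0.929, 0.371], [0.0, 0.371, 0.929], [-1.0, -0.001, 0.001]]
wrist_force: [-0.2, -0.3, 6.2]
width: 0.0129
```

Request:
{"fn": "jog_arm", "kwargs": {
  "commands": [
    [-1, -0.4, 0, 0, 0, 0, 0],
    [-1, -0.8, 0, 0, 0, 0, 0],
    [-1, -0.8, 0, 0, 0, 0, 0],
    [-1, -0.8, 0, 0, 0, 0, 0],
    [-1, -0.8, 0, 0, 0, 0, 0],
    [-1, -0.8, 0, 0, 0, 0, 0],
    [-1, -0.8, 0, 0, 0, 0, 0],
    [-1, -0.8, 0, 0, 0, 0, 0],
    [-1, 0, -0.312, -0.693, 0, 0, 0],
    [-1, 0, -0.312, -0.693, 0, 0, 0],
    [-1, 0, -0.312, -0.693, 0, 0, 0],
    [-1, 0, -0.312, -0.693, 0, 0, 0],
    [-1, 0, -0.312, -0.693, 0, 0, 0],
    [-1, 0, -0.312, -0.693, 0, 0, 0],
    [-1, 0, -0.312, -0.693, 0, 0, 0],
    [-1, 0, -0.312, -0.693, 0, 0, 0],
    [-1, 0, 0, 0, -0.827, 0, 0],
    [-1, 0, 0, 0, -0.827, 0, 0],
    [-1, 0, 0, 0, 0, 0, 0],
    [-1, 0, 0, 0, 0, 0, 0]
  ]
}}

```text
clock: 8.85
position: [0.5317, -0.058, 0.3301]
tcp_rot: [[-0.0, -0.991, 0.135], [0.0, 0.135, 0.991], [-1.0, 0.0, 0.0]]
wrist_force: [-0.8, 0.4, -1.4]
width: 0.0127
```

```bash
python3 - <<'E'
from h import *
T=pose();w=r.read_camera('wrist');s=r.read_camera('scene');t=r.read_camera('top')
for n,i in(('w',w),('s',s),('t',t)):cv2.imwrite(f'pics/held_{n}.png',i)
np.save('Theld.npy',T)
p=T[:3,3];c=p-[0,0,.003]
print(np.round(T,4).tolist(),r.get_obs()['clock'],r.get_obs()['width'])
q={n:proj(n,c,T) for n in('wrist','scene','top')};print(q, proj('scene',np.array([.532,-.058,.21])))
def cr(im,u,h=60):
    x,y=int(u[0]),int(u[1]);x=min(max(x,h),640-h);y=min(max(y,h),480-h);return cv2.resize(im[y-h:y+h,x-h:x+h],(395,395),interpolation=cv2.INTER_CUBIC)
print([int(v) for v in q['wrist']],'crop centers')
cv2.imwrite('pics/held.png',np.hstack([cr(w,q['wrist'],90),cr(s,q['scene']+[0,25],55)]))
E
```

```text
[[-0.0005, -0.9908, 0.1353, 0.5317], [0.0001, 0.1353, 0.9908, -0.058], [-1.0, 0.0005, 0.0001, 0.3301], [0.0, 0.0, 0.0, 1.0]] 9.0 0.012662769684327215
{'wrist': array([312.62922624, 301.60225684]), 'scene': array([239.02846553, 121.28968782]), 'top': array([424.51891429, 226.70729564])} [242.39036035 175.27960728]
[312, 301] crop centers
```

View pics/held.png

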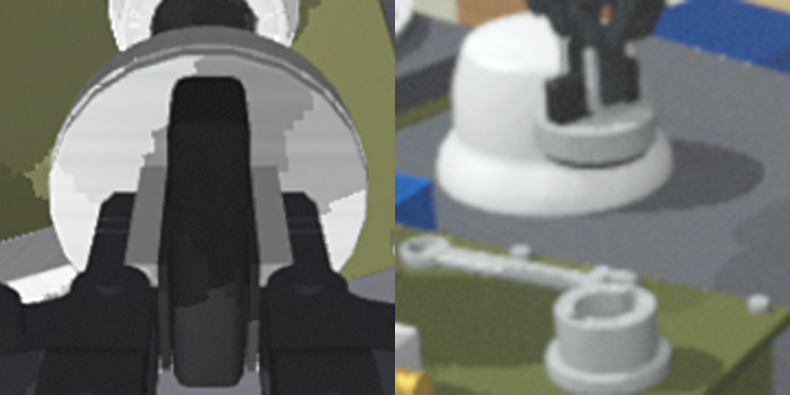

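```bash
python3 - <<'E'
from h import *
T=np.load('Theld.npy');i=r.camera_info('wrist');print(np.round(i['T_tool_cam'],5).tolist(),i['cx'],i['fx'])
c=T[:3,3]-[0,0,.003]
M=T@i['T_tool_cam'];cc=np.linalg.inv(M)@np.r_[c,1];print(cc, proj('wrist',c,T), onz('wrist',proj('wrist',c,T),c[2],T)-c)
w=cv2.imread('pics/held_w.png');g=w.max(axis=2)
for v in(260,270,280,290):print(v,g[v,225:410:3].tolist())
E
```

```text
[[-0.00043, 0.31325, -0.94967, -0.14242], [7e-05, 0.94967, 0.31325, 0.08033], [1.0, 7e-05, -0.00043, 0.00175], [0.0, 0.0, 0.0, 1.0]] 316.72198619548146 371.64829954431775
[-0.0018191  -0.03073971 -0.16326812  1.        ] [312.62922624 301.60225684] [2.22044605e-16 0.00000000e+00 0.00000000e+00]
260 [96, 96, 97, 96, 96, 98, 97, 96, 96, 96, 159, 161, 218, 217, 217, 216, 215, 216, 215, 214, 214, 213, 213, 213, 218, 41, 30, 31, 33, 31, 31, 29, 31, 32, 32, 29, 31, 146, 143, 143, 144, 144, 144, 143, 142, 143, 140, 171, 169, 168, 111, 130, 129, 130, 132, 131, 132, 132, 130, 130, 130, 126]
270 [98, 95, 94, 96, 95, 96, 96, 95, 138, 188, 218, 217, 217, 217, 216, 216, 215, 214, 215, 213, 214, 212, 183, 161, 138, 29, 37, 41, 40, 40, 38, 38, 38, 38, 38, 35, 31, 115, 141, 142, 141, 140, 154, 159, 169, 168, 168, 170, 168, 168, 168, 170, 146, 139, 131, 133, 132, 132, 132, 130, 130, 129]
280 [95, 95, 95, 96, 94, 94, 93, 192, 225, 220, 219, 218, 218, 217, 217, 217, 216, 216, 215, 215, 216, 214, 191, 146, 143, 33, 36, 37, 38, 36, 36, 36, 36, 35, 34, 37, 31, 117, 144, 145, 144, 145, 143, 173, 171, 172, 172, 172, 172, 172, 172, 172, 173, 167, 161, 130, 130, 130, 130, 131, 129, 128]
290 [83, 93, 83, 131, 129, 125, 125, 243, 234, 232, 220, 219, 218, 218, 217, 217, 217, 217, 216, 214, 186, 111, 113, 112, 95, 31, 36, 36, 35, 35, 39, 35, 35, 39, 36, 34, 30, 76, 113, 112, 111, 126, 171, 171, 170, 170, 171, 171, 170, 171, 171, 171, 171, 171, 170, 130, 130, 130, 130, 130, 130, 129]
```

The calibration that camera_info returns changes between calls. I'll check whether averaging many calls helps.

```bash
python3 - <<'E'
from h import *
for k in range(2):
    A=np.array([r.camera_info('wrist')['T_tool_cam'] for _ in range(6)]);print(np.round(A[:3,:3,3]*1000,2).tolist(),A.std(0).max())
E
python3 - <<'E'
from h import *
print(r.get_obs()['clock'])
for n in('scene','top'):
    A=np.array([np.linalg.inv(r.camera_info(n)['camera_from_world'])[:3,3] for _ in range(3)]);print(A)
print(np.linalg.inv(np.array(r.camera_info('wrist')['T_tool_cam']))[:3,3], r.camera_info('wrist')['T_tool_cam'][:3,3])
E
```

```text
[[-142.42, 80.33, 1.75], [-142.42, 80.33, 1.75], [-142.42, 80.33, 1.75]] 1.1102230246251565e-16
[[-142.42, 80.33, 1.75], [-142.42, 80.33, 1.75], [-142.42, 80.33, 1.75]] 1.1102230246251565e-16
9.0
[[1.35656628 0.74482992 0.78160597]
 [1.35656628 0.74482992 0.78160597]
 [1.35656628 0.74482992 0.78160597]]
[[0.30171344 0.14083928 1.27730912]
 [0.30171344 0.14083928 1.27730912]
 [0.30171344 0.14083928 1.27730912]]
[-0.00181761 -0.03167811 -0.16041866] [-0.1424229   0.08033432  0.00175149]
```

Request:
{"fn": "jog_arm", "kwargs": {
  "commands": [
    [-1, 0, 0.7, 0, 0, 0, 0],
    [-1, 0, 0.7, 0, 0, 0, 0],
    [-1, 0, 0, 0, 0, 0, 0],
    [-1, 0, 0, 0, 0, 0, 0]
  ]
}}

```text
clock: 9.4
position: [0.4623, -0.0487, 0.3308]
tcp_rot: [[0.001, -0.991, 0.133], [-0.0, 0.133, 0.991], [-1.0, -0.001, -0.0]]
wrist_force: [0.6, 0.1, -1.6]
width: 0.0128
```

```bash
cat > m.py <<'E'
from h import *
import sys
n=sys.argv[1];T=pose();im=r.read_camera('wrist');cv2.imwrite(f'pics/n_{n}.png',im);np.save(f'T_{n}.npy',T)
i=r.camera_info('wrist');print('cal',np.round(i['T_tool_cam'][:3,3]*1000,2),np.round(i['T_tool_cam'][:3,:3],4).tolist())
C=np.array([.532,-.058])
for it in range(2):
    R=rect(im,'wrist',C,.21,.04,400,T);g=cv2.GaussianBlur(cv2.cvtColor(R,cv2.COLOR_BGR2GRAY),(0,0),1.5)
    yy,xx=np.mgrid[:400,:400];d=np.hypot(xx-200,yy-200)
    m=((g<165)&(d<134)).astype(np.uint8);_,l,s,_=cv2.connectedComponentsWithStats(m)
    k=l[200,200];q=np.argwhere(l==k)[:,::-1].astype(np.float32);c,rad=cv2.minEnclosingCircle(q)
    dd=np.hypot(*(q-c).T);e=q[dd>21.5/.2]-c;a=np.arctan2(-e[:,0],-e[:,1]);u=np.abs(a)<1.57
    C=C+np.array([200-c[1],200-c[0]])*.0002
print('mouth',np.round(C,4),'rad mm',rad*.2,'slot',a[u].mean(),(a[~u]%(2*np.pi)).mean()-np.pi)
print('tool',np.round(T[:3,3],4),'clock',r.get_obs()['clock']);cv2.imwrite(f'pics/nr_{n}.png',R)
# bar in hand: columns of dark at fixed rows
g=im.max(axis=2)
for v in(262,275,285):
    x=np.where(g[v,280:355]<75)[0]+280;print('bar',v,x.min(),x.max(),'centre',(x.min()+x.max())/2,'pred',proj('wrist',(T@[-.018,0,0,1])[:3],T)[0])
E
python3 m.py V1
```

```text
cal [-142.42   80.33    1.75] [[-0.0004, 0.3132, -0.9497], [0.0001, 0.9497, 0.3132], [1.0, 0.0001, -0.0004]]
mouth [ 0.532 -0.058] rad mm 26.797781372070315 slot -1.0638990852866343e-18 -0.003789590702358847
tool [ 0.4623 -0.0487  0.3308] clock 9.45
bar 262 300 334 centre 317.0 pred 312.13177938369836
bar 275 298 335 centre 316.5 pred 312.13177938369836
bar 285 298 335 centre 316.5 pred 312.13177938369836
```

View pics/nr_V1.png

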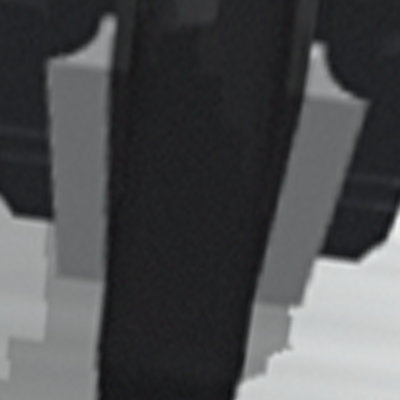

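Request:
{"fn": "jog_arm", "kwargs": {
  "commands": [
    [-1, 0, -0.7, 0, 0, 0, 0],
    [-1, 0, -0.7, 0, 0, 0, 0],
    [-1, 0, -0.7, 0, 0, 0, 0],
    [-1, 0, -0.7, 0, 0, 0, 0],
    [-1, 0, 0, 0, 0, 0, 0],
    [-1, 0, 0, 0, 0, 0, 0]
  ]
}}

```text
clock: 10.05
position: [0.6021, -0.0674, 0.3288]
tcp_rot: [[-0.002, -0.991, 0.132], [0.0, 0.132, 0.991], [-1.0, 0.002, 0.0]]
wrist_force: [0.5, 0.1, -1.6]
width: 0.0125
```

```bash
python3 m.py V2
```

```text
cal [-142.42   80.33    1.75] [[-0.0004, 0.3132, -0.9497], [0.0001, 0.9497, 0.3132], [1.0, 0.0001, -0.0004]]
mouth [ 0.5324 -0.0582] rad mm 24.838302612304688 slot -0.1244469434237906 -0.14063037941742662
tool [ 0.6021 -0.0674  0.3288] clock 10.1
bar 262 300 334 centre 317.0 pred 312.13232263485605
bar 275 298 335 centre 316.5 pred 312.13232263485605
bar 285 298 335 centre 316.5 pred 312.13232263485605
```

View pics/nr_V2.png

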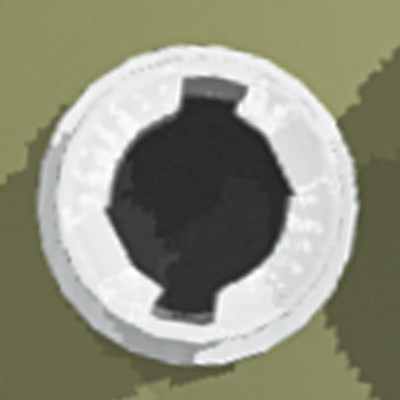

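The V2 view is a clean look at the mouth: centre (0.5324, -0.0582), radius 24.8 mm, slots at yaw -0.1325. The held bar sits 4.6 px to the right of its prediction. Next I check the cap's offset in the hand the same way.

```bash
python3 - <<'E'
from h import *
from scipy.optimize import least_squares
T=np.load('Theld.npy');P=[]
for x,y in[(50,185),(75,112),(120,72),(208,50),(300,74),(345,118),(366,185)]:
    uv=(222+x*180/395,211+y*180/395);w=onz('wrist',uv,T[2,3]-.002,T);P.append((np.linalg.inv(T)@np.r_[w,1])[1:3])
P=np.array(P);f=lambda p:np.hypot(P[:,0]-p[0],P[:,1]-p[1])-p[2]
for fix in(None,.033):
    s=least_squares(lambda p:f(np.r_[p[:2],fix or p[2]]),[0,0,.033]);print(np.round(s.x*1000,2),np.round(s.fun*1000,2))
im=cv2.imread('pics/held_w.png')
cv2.imwrite('pics/hw2.png',cv2.resize(im[215:330,230:405],None,fx=4.5,fy=4.5,interpolation=cv2.INTER_CUBIC))
E
```

```text
[ 0.16  1.85 32.14] [-0.03  0.05  0.07 -0.19  0.12  0.01 -0.03]
[-0.97  1.84 33.  ] [-0.77 -0.14  0.17  0.08  0.22 -0.2  -0.75]
```

Cap offset in the hand, by the same calibration, is y +0.2 mm and z +1.85 mm, and that z bias also applies to the mouth. The corrected TCP target is therefore (0.5323, -0.0600).

Request:
{"fn": "jog_arm", "kwargs": {
  "commands": [
    [-1, 0, 0.702, -0.019, 0, 0, 0],
    [-1, 0, 0.702, -0.019, 0, 0, 0],
    [-1, 0, 0, 0, 0, 0, 0],
    [-1, 0.8, 0, 0, 0, 0, 0],
    [-1, 0.6, 0, 0, 0, 0, 0],
    [-1, 0.3, 0, 0, 0, 0, 0],
    [-1, 0, 0, 0, 0, 0, 0],
    [-1, 0, 0, 0, 0, 0, 0]
  ]
}}

```text
clock: 10.9
position: [0.5315, -0.06, 0.2463]
tcp_rot: [[0.001, -0.991, 0.132], [-0.0, 0.132, 0.991], [-1.0, -0.001, -0.0]]
wrist_force: [0.7, 0.6, -1.9]
width: 0.0131
```

Request:
{"fn": "jog_arm", "kwargs": {
  "commands": [
    [-1, 0.06, -0.016, 0, 0, 0, 0],
    [-1, 0.06, 0, 0, 0, 0, 0],
    [-1, 0.06, 0, 0, 0, 0, 0],
    [-1, 0.06, 0, 0, 0, 0, 0],
    [-1, 0.04, 0, 0, 0, 0, 0],
    [-1, 0, 0, 0, 0, 0, 0],
    [-1, 0, 0, 0, 0, 0, 0]
  ]
}}

```text
clock: 11.6
position: [0.5324, -0.0601, 0.2316]
tcp_rot: [[0.001, -0.991, 0.132], [-0.0, 0.132, 0.991], [-1.0, -0.001, -0.0]]
wrist_force: [-0.1, 0.6, 3.3]
width: 0.0126
```

Request:
{"fn": "jog_arm", "kwargs": {
  "commands": [
    [-1, 0.03, 0, 0, 0, 0, 0],
    [-1, 0.03, 0, 0, 0, 0, 0],
    [-1, 0, 0, 0, 0, 0, 0]
  ]
}}

```text
clock: 11.9
position: [0.5324, -0.0601, 0.2284]
tcp_rot: [[0.001, -0.991, 0.132], [-0.0, 0.132, 0.991], [-1.0, -0.001, -0.0]]
wrist_force: [-0.0, -0.5, 5.4]
width: 0.0125
```

Request:
{"fn": "jog_arm", "kwargs": {
  "commands": [
    [-1, 0.05, 0, 0, 0, 0, 0],
    [-1, 0.05, 0, 0, 0, 0, 0],
    [-1, 0.05, 0, 0, 0, 0, 0],
    [-1, 0, 0, 0, 0, 0, 0],
    [-1, 0, 0, 0, 0, 0, 0]
  ]
}}

```text
clock: 12.4
position: [0.5324, -0.0602, 0.2214]
tcp_rot: [[0.001, -0.991, 0.132], [-0.0, 0.132, 0.991], [-1.0, -0.001, -0.0]]
wrist_force: [-1.0, -0.5, 8.8]
width: 0.0126
```

Request:
{"fn": "jog_arm", "kwargs": {
  "commands": [
    [-1, 0.045, 0, 0, 0, 0, 0],
    [-1, 0, 0, 0, 0, 0, 0],
    [-1, 0, 0, 0, 0, 0, 0]
  ]
}}

```text
clock: 12.7
position: [0.5324, -0.0602, 0.2193]
tcp_rot: [[0.001, -0.991, 0.132], [-0.0, 0.132, 0.991], [-1.0, -0.001, -0.0]]
wrist_force: [-0.8, -1.0, 10.3]
width: 0.0127
```

Request:
{"fn": "jog_arm", "kwargs": {
  "commands": [
    [-1, 0, 0, 0, 0.5, 0, 0],
    [-1, 0, 0, 0, 0.5, 0, 0],
    [-1, 0, 0, 0, 0.5, 0, 0],
    [-1, 0, 0, 0, 0.5, 0, 0],
    [-1, 0, 0, 0, 0, 0, 0]
  ]
}}

```text
clock: 13.2
position: [0.5329, -0.0601, 0.2195]
tcp_rot: [[0.002, -0.907, 0.421], [-0.0, 0.421, 0.907], [-1.0, -0.002, 0.001]]
wrist_force: [-0.0, -0.2, 9.2]
width: 0.0125
```

```bash
python3 -c "
from h import *
o=r.get_obs();print(o['position'],o['wrist_force'],o['wrist_torque'],o['joint_positions'])"
```

```text
[ 0.53287334 -0.06006144  0.21947172] [-0.02841709 -0.21972318  9.22446545] [0.11730783 0.04836696 0.00494366] [-2.48813391e-01  3.17156724e-01 -1.47871696e-01  1.10377565e+00
  3.40612854e-04  1.85737151e-01]
```

Request:
{"fn": "jog_arm", "kwargs": {
  "commands": [
    [-1, 0, 0, 0, 0.548, 0, 0],
    [-1, 0, 0, 0, 0.548, 0, 0],
    [-1, 0, 0, 0, 0.548, 0, 0],
    [-1, 0, 0, 0, 0.548, 0, 0],
    [-1, 0, 0, 0, 0.548, 0, 0],
    [-1, 0, 0, 0, 0.548, 0, 0],
    [-1, 0, 0, 0, 0.548, 0, 0],
    [-1, 0, 0, 0, 0.548, 0, 0],
    [-1, 0, 0, 0, 0, 0, 0],
    [-1, 0, 0, 0, 0, 0, 0]
  ]
}}

```text
clock: 14.2
position: [0.533, -0.0599, 0.2195]
tcp_rot: [[0.002, -0.463, 0.887], [0.0, 0.887, 0.463], [-1.0, -0.001, 0.002]]
wrist_force: [1.4, 1.9, 10.0]
width: 0.0127
```

```bash
python3 -c "
from h import *
o=r.get_obs();print(o['position'],o['wrist_force'],o['wrist_torque'],np.arctan2(o['tcp_rot'][1,1],o['tcp_rot'][0,1]))"
```

```text
[ 0.53298151 -0.05992611  0.21950089] [1.35262945 1.87108345 9.99964193] [ 0.28860783 -0.11389528 -0.08806893] 2.0517648582828
```

Request:
{"fn": "jog_arm", "kwargs": {
  "commands": [
    [-1, -0.03, 0, 0, 0, 0, 0],
    [-1, -0.03, 0, 0, 0, 0, 0],
    [-1, -0.03, 0, 0, 0, 0, 0],
    [-1, 0, 0, 0, 0, 0, 0],
    [-1, 0, 0, 0, 0, 0, 0]
  ]
}}

```text
clock: 14.7
position: [0.533, -0.0599, 0.2238]
tcp_rot: [[0.002, -0.463, 0.887], [0.0, 0.887, 0.463], [-1.0, -0.001, 0.002]]
wrist_force: [0.2, 1.7, 7.7]
width: 0.0127
```

Request:
{"fn": "jog_arm", "kwargs": {
  "commands": [
    [-1, -0.02, 0, 0, 0, 0, 0],
    [-1, 0, 0, 0, 0, 0, 0],
    [-1, 0, 0, 0, 0, 0, 0]
  ]
}}

```text
clock: 15.0
position: [0.5329, -0.0599, 0.224]
tcp_rot: [[0.001, -0.463, 0.887], [0.0, 0.887, 0.463], [-1.0, -0.0, 0.001]]
wrist_force: [4.3, 0.2, -1.9]
width: 0.0125
```

Request:
{"fn": "jog_arm", "kwargs": {
  "commands": [
    [-1, 0.01, 0, 0, 0, 0, 0],
    [-1, 0, 0, 0, 0, 0, 0],
    [0, 0, 0, 0, 0, 0, 0],
    [0, 0, 0, 0, 0, 0, 0],
    [0, 0, 0, 0, 0, 0, 0],
    [0, 0, 0, 0, 0, 0, 0],
    [0, 0, 0, 0, 0, 0, 0],
    [0, -0.3, 0, 0, 0, 0, 0],
    [0, -0.6, 0, 0, 0, 0, 0],
    [0, -0.8, 0, 0, 0, 0, 0],
    [0, -0.8, 0, 0, 0, 0, 0],
    [0, -0.5, 0, 0, 0, 0, 0],
    [0, 0, 0, 0, 0, 0, 0],
    [0, 0, 0, 0, 0, 0, 0]
  ]
}}

```text
clock: 16.4
position: [0.5323, -0.0601, 0.3734]
tcp_rot: [[0.0, -0.463, 0.887], [-0.0, 0.887, 0.463], [-1.0, -0.0, 0.0]]
wrist_force: [0.1, -0.5, -0.0]
width: 0.0426
```

```bash
python3 - <<'E'
from h import *
s=r.read_camera('scene');T=pose();w=r.read_camera('wrist');cv2.imwrite('pics/fin_s.png',s);cv2.imwrite('pics/fin_w.png',w)
R=rect(w,'wrist',(.532,-.058),.246,.05,400,T)
cv2.imwrite('pics/fin.png',np.hstack([R,cv2.resize(s[130:230,190:290],(400,400),interpolation=cv2.INTER_CUBIC)]))
o=r.get_obs();print(o['position'],o['wrist_force'],o['width'],o['clock'])
E
```

```text
[ 0.53167481 -0.05999442  0.37225929] [-0.62396639  0.56493042 -0.50961809] 0.042835870220007705 16.5
```

View pics/fin.png

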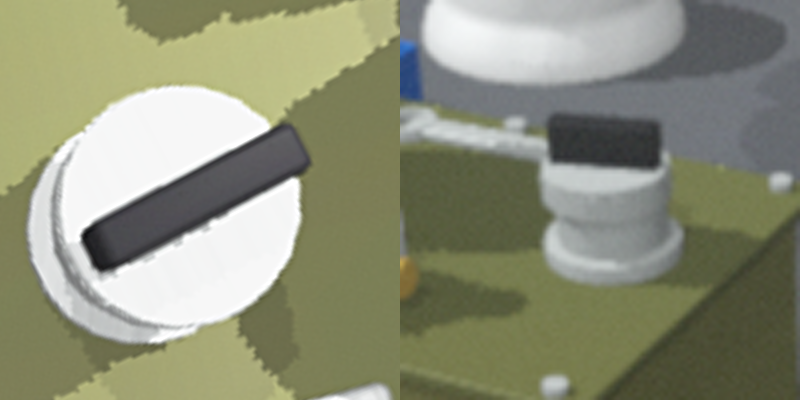

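```bash
python3 - <<'E'
from h import *
for z in(.246,.256):print(z,proj('scene',np.array([.5323,-.06,z])))
print(r.hand_in())
E
```

```text
0.246 [240.52621351 159.07393123]
0.256 [240.22993876 154.54334213]
the job is handed in; nothing more can be done
None
```

I took the steel cap from the tray and locked it on the filler neck, then let go and handed the job in at about 16.5 s on the robot's clock. The hand-in reports no verdict.

**Insertion:** The ears dropped into the slots at the measured angle (yaw -0.13). The spring force rose evenly to about 12 N, roughly 6 mm above the mouth.

**Locking:** The 0.96 rad clockwise turn met almost no resistance. When let up, the cap came to a firm stop with its centre about 11 mm above the mouth, the notch level; it held against a light upward pull.

**Last checks:** The final pictures show the cap centred on the neck:

| Check | Seen | Expected if locked |
|---|---|---|
| Grip bar yaw | about -1.08 | -1.09 |
| Bar top in the scene picture (pixel row) | about 159.5 | 159.1 (154.5 if risen and unlocked) |

The arm is about 13 cm clear of the cap. I did not measure the bystanders again at the end. The hand touched only the cap, and the arm moved clear above the other things.

**Disagreements:**
- **Camera calibration:** the wrist camera's reported calibration changed after the start. It disagreed with the gripped bar by about 1.9 mm sideways, and I corrected the mouth position for that.
- **Wrong move:** one extra look at the neck went the wrong way and I repeated it.

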